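# Interlock channel offcuts in the packing cradle

## Task

Pack the channel offcuts compactly in the cradle. Put the loose silver channel, open side up, on the cradle board snug beside the silver channel that is already there, parallel and with their ends level; then lay the blue channel, open side down, over the two legs that meet, so that one of its legs stands on the bottom of each trough, its ends level with the others. Leave the channel already in the cradle where it is and do not disturb the magnifier or the marker.

Things in the scene. Friction and masses are not known exactly. Their poses are not given: they have to be found in the camera images.
- cradle: Packing cradle, fixed to the worktop: plywood board 130 mm (x) by 170 mm (y), 6 mm thick, with a dark steel wall 28 mm high along its +y edge (inner face at y = +80 mm); its other three sides are open. Origin: centre of the board's underside, at the worktop; z up.
- chan_packed_center (a point): U-channel, 100 long (x), 66 wide (y), 32 mm high (z); legs 8 mm thick, web 6 mm, so its trough is 50 wide and 26 mm deep; 0.15-0.31 kg. Silver, open side up (z up), loose on the cradle board 1 mm from its wall and parallel to it. Point: centre of its outline (in the air of the trough), 16 mm above its underside. Middles of the legs at y = +/-29 mm.
- chan_up_center (a point): U-channel, 100 long (x), 66 wide (y), 32 mm high (z); legs 8 mm thick, web 6 mm, so its trough is 50 wide and 26 mm deep; 0.15-0.31 kg. Silver, on the worktop, open side up (z up); belongs on the -y side of the packed one. Point: centre of its outline, 16 mm above its underside. Middles of the legs at y = +/-29 mm; one leg can be pinched from above to lift it.
- chan_down_center (a point): U-channel, 100 long (x), 66 wide (y), 32 mm high (z); legs 8 mm thick, web 6 mm, so its trough is 50 wide and 26 mm deep; 0.15-0.31 kg. Blue with a small white label, on the worktop, open side down (z up, web on top). Point: centre of its outline, 16 mm above the leg tips, 16 mm below its flat top. Its x, like the other channels' and the cradle's, starts within 0.3 rad of world x.
- loupe: Small black stand magnifier, 39 mm across, 38 mm high, a bystander; origin at the centre of its underside. Beyond it stands a fixed stereo microscope: base in world x 0.51 to 0.79, y -0.21 to 0.07, its eyepieces reach forward to x = 0.455 at y -0.14 to 0, z 0.33 to 0.40, and its lamp arms to y = 0.115 at x 0.64 to 0.75, z 0.2 to 0.26 m: pass in front of them.
- marker_black: Black and white marker, 136 x 17 x 19 mm, lying along x, a bystander; origin at its underside.

How it is judged (in metres and radians):
On the way:
1. the loose silver channel stands open side up on the board beside the packed one, let go (y of chan_up_center in the frame of chan_packed_center between -0.086 and -0.06 m and x of chan_up_center in the frame of chan_packed_center between -0.02 and 0.02 m and z of chan_up_center in the frame of chan_packed_center between -0.004 and 0.004 m and angle between chan_up_center's own z axis and vertical below 0.08 rad and angle between the x axis of chan_up_center and the x axis of chan_packed_center, either way round below 0.12 rad and contact force between the fingers and chan_up below 0.1 N), for 0.2 s.
At the end, for the whole second after the job is handed in: Silver channels flat on the board, open up, gap at most 6 mm, parallel to 0.12 rad, the packed one within 15 mm of its start; blue one level, open down, one leg on the bottom of each trough (centre 6 +/- 4 mm above theirs), parallel to 0.15 rad; all ends level to 20 mm; all at rest (y of chan_up_center in the frame of chan_packed_center between -0.072 and -0.06 m and x of chan_up_center in the frame of chan_packed_center between -0.02 and 0.02 m and z of chan_up_center in the frame of chan_packed_center between -0.004 and 0.004 m and angle between each of chan_up_center, chan_down_center, chan_packed_center's own z axis and vertical below 0.08 rad and angle between the x axis of chan_up_center and the x axis of chan_packed_center, either way round below 0.12 rad and y of chan_down_center in the frame of chan_packed_center between -0.052 and -0.014 m and x of chan_down_center in the frame of chan_packed_center between -0.02 and 0.02 m and z of chan_down_center in the frame of chan_packed_center between 0.002 and 0.01 m and angle between the x axis of chan_down_center and the x axis of chan_packed_center, either way round below 0.15 rad and distance of chan_packed_center from where it was at the start of the episode below 0.015 m and linear speed of each of chan_packed, chan_up, chan_down below 0.02 m/s); the robot touches nothing.
It fails at once if the magnifier or the marker is shifted by more than 30 mm (distance of any of loupe, marker_black from where it was at the start of the episode above 0.03 m).
It also fails if it takes over 61 s, if anything falls off the work surface, if the arm or the gripper's body presses on something with over 40 N, if the wrist force passes 120 N, or if a joint passes its speed limit or range.

## Robot

A 6-joint arm with a two-finger parallel gripper is mounted at the origin on a cart in front of the work surface, level with it; the furniture and walls round the work are solid. World frame = base frame: x ahead of the robot, y to its left, z up, the work surface at z = 0. Lengths are in m, angles in degrees, forces in N, time in s.
With the tool pointing down it reaches from about 0.35 to 0.875 m from the base axis. Payload 4.2 kg.
Tool frame: the origin (TCP) lies on the centre line of the jaws, within the pads' length; the fingertips stand 19 mm ahead of it and the grasp point (between the pads) is the TCP; z points along the fingers, y is the line along which they close (so a half turn about z gives the same grasp; the last joint's range is limited). The gripper opens to 87 mm and grips with 3 to 60 N. Pads are 19 mm wide; open, the fingers measure 117 mm over their backs; the gripper's body (75 mm by 190 mm) begins 51 mm behind the grasp point.
Start: joints at [-61.73, 22.042, 0.453, 0, -68.411, -14.817], TCP at [0.145, -0.608, 0.206] pointing down, gripper open.
Joint ranges: [-179.83, 179.83], [-69.29, 118.12], [-61.27, 80.66], [-181.25, 117.63], [-171.15, -9.14], [-177.46, 177.46]. Speed limits (degrees/s): [159.86, 159.86, 180, 180, 180, 180].

## Interface

Orientations are given as a 3x3 rotation matrix whose columns are the frame's x, y, z axes.
In Python, from station import sense, capture, finish_job, search_frame, masks_of gives the robot as it stands.
- The arm moves only by the tool drive_tool, never from a script. Its argument "rows" is a list of rows, each a list of 7 numbers: the opening in per cent of the stroke, from 0 (shut) to 100 (fully open), then the shift along the world's x, y, z in mm, then the turn, a rotation vector about the world's x, y, z in rad. In form: [[fingers, dx, dy, dz, wx, wy, wz], ...]. A call has 1 to 5 rows; each row shifts and turns the commanded pose from where the row before left it; what a row does not reach is not made up. A row lasts 1/12 s, in which the tool goes at most 41.7 mm and 7.16 degrees, less where a joint would pass 70% of its speed; a pose out of reach is approached as far as the arm can. A call is refused whole if a number of a shift passes 41.7 or a number of a turn 0.125, either way. A call with a gripper value outside its range is refused whole. The fingers move at their own pace and stop on an object; the grip force is fixed at half the most. Time passes only in rows, so rows that do not move let the fingers close. It gives the time, the measured TCP pose, the force, the opening and the grip force at its end, in the units of the state.
- sense(): the state, without advancing time (a new reading comes with each control period).
- capture(name): name is "scene" or "side" or "wrist"; returns a dict with "frame" (480x640x3 uint8, red, green, blue), "z_map" (480x640 float32, m along the optical axis (not along the pixel's ray), 0 where there is no reading), "fx", "fy", "cx", "cy" (pixels), "R" (3x3) and "t" (3): a world point X has camera coordinates R X + t; the wrist camera has in their place "T_tool_cam" (4x4, takes a point from camera to tool coordinates, whose origin is the TCP and whose axes are the flange's). Camera axes: x right, y down, z forward; pixel columns grow to the right and rows downward; lengths in m; the calibration is good to about 2 mm. A picture is of the moment at which its call begins: read the wrist's pose just before it.
- finish_job(): hands the job in; it is judged then, once.
Trained networks look in a picture, given as the dict that the camera call returned (one of the last four; its "shot" number tells which), for a name from the list of things; names that differ only in an ending like _2 or _b are one class to them, and where a whole thing is asked for, a point or a joint stands for the part that bears it (a point fixed in the world has none). Each returns a list of dicts, best first, with "p" (0 to 1); they miss things now and then, are a little off and sometimes report something else, mostly with a low value. They report only what shows in the picture. A call takes as long as a camera call.
- search_frame(label, picture): "xy" ([column, row] in pixels, amid what is visible of it).
- masks_of(label, picture): "region" (480x640 bool, what is visible of it) and "xy" ([column, row] in pixels, amid what is visible of it).
The state is a dict: "time_s": time; "joints": joint angles; "joint_velocities": joint speeds; "effort": joint torques, N m; "tcp_pos": TCP position; "ee_rot": TCP orientation; "wrist_force": force on the tool from outside, world axes, zero at the start; "moment": the same for the moment, N m; "gripper_width": opening from 0.0 (shut) to 1.0 (fully open); "gripper_force": force on a finger pad.
Only numpy, scipy, OpenCV 4.12 (cv2) and the standard library are available. Lean on these libraries where they do the work, as an engineer would, in place of code of your own. Each camera call takes 0.05 s, during which the arm holds its last target. There are 200 camera calls.

## Working session

There is one attempt and no reset: what is moved stays moved. The work goes in short steps, Python scripts to look and compute and a tool call to move; the robot and the scene stay as the last step left them, time stands still between calls to the robot, and variables do not carry over. Pictures are saved under pics/ and viewed, at most 10 in all, crops included, and the job is handed in when it is done.

Besides the shell and the picture viewer there is one more tool, called after "Request:" as name(argument=value, ...) on one line, values as JSON. drive_tool: Moves the arm, as the interface text tells. Its arguments: {"type":"object","properties":{"rows":{"type":"array"}},"required":["rows"]}

```bash
mkdir -p pics; ls
cat > h.py <<'E'
import numpy as np, cv2
from station import sense, capture, finish_job, search_frame, masks_of
def world(p, s=None):
    z=p["z_map"]; v,u=np.mgrid[0:480,0:640]
    c=np.stack([(u-p["cx"])/p["fx"]*z,(v-p["cy"])/p["fy"]*z,z],-1)
    if "R" in p: return (c-np.array(p["t"]))@np.array(p["R"])
    T=np.array(p["T_tool_cam"]); c=c@T[:3,:3].T+T[:3,3]
    return c@np.array(s["ee_rot"]).T+np.array(s["tcp_pos"])
def save(p,n): cv2.imwrite("pics/"+n,p["frame"][:,:,::-1])
E
python3 - <<'E'
from h import *
s=sense(); print(s["tcp_pos"],np.round(s["ee_rot"],3).tolist(),s["gripper_width"])
a=capture("scene"); b=capture("side")
cv2.imwrite("pics/a.png",cv2.resize(np.hstack([a["frame"],b["frame"]]),(800,300))[:,:,::-1])
save(a,"scene.png")
for p,n in((a,"scene"),(b,"side")):
    W=world(p)
    for l in["cradle","chan_packed_center","chan_up_center","chan_down_center","loupe","marker_black"]:
        for m in masks_of(l,p)[:3]:
            q=W[m["region"]&(p["z_map"]>0)]
            if len(q): print(n,l,round(m["p"],2),np.round(m["xy"]),len(q),np.round(np.median(q,0),3),np.round(np.percentile(q,2,0),3),np.round(np.percentile(q,98,0),3))
E
```

```text
pics
[ 0.14527973 -0.60721472  0.20483508] [[-0.973, -0.232, -0.001], [-0.232, 0.973, 0.002], [0.0, 0.002, -1.0]] 1.0000957673310067
scene cradle 0.83 [285. 251.] 2610 [0.587 0.226 0.006] [0.535 0.164 0.001] [0.663 0.344 0.028]
scene chan_packed_center 0.97 [259. 253.] 1606 [0.581 0.283 0.014] [0.538 0.259 0.006] [0.647 0.326 0.039]
scene chan_up_center 0.97 [379. 273.] 1950 [0.426 0.131 0.012] [0.385 0.107 0.003] [0.481 0.173 0.032]
scene chan_down_center 0.84 [290. 316.] 2710 [0.412 0.337 0.031] [0.367 0.29  0.003] [0.466 0.368 0.033]
scene loupe 0.75 [439. 254.] 556 [0.394 0.024 0.029] [ 0.381 -0.002  0.   ] [0.417 0.034 0.038]
scene marker_black 0.62 [337. 299.] 602 [0.418 0.232 0.013] [0.363 0.224 0.006] [0.493 0.236 0.019]
scene marker_black 0.36 [261. 253.] 1504 [0.578 0.282 0.015] [0.538 0.26  0.009] [0.634 0.326 0.039]
side cradle 0.96 [349. 262.] 1508 [0.585 0.211 0.005] [ 0.538  0.16  -0.   ] [0.645 0.327 0.024]
side chan_packed_center 0.56 [346. 236.] 1405 [0.588 0.262 0.025] [0.542 0.257 0.006] [0.636 0.323 0.037]
side chan_up_center 0.93 [260. 272.] 2042 [0.435 0.109 0.019] [0.388 0.103 0.002] [0.483 0.168 0.031]
side chan_up_center 0.35 [344. 237.] 1449 [0.587 0.262 0.024] [0.541 0.257 0.005] [0.638 0.323 0.037]
side chan_up_center 0.23 [237. 310.] 884 [0.401 0.003 0.028] [ 0.383 -0.004  0.001] [0.418 0.031 0.037]
side chan_down_center 0.56 [259. 237.] 1367 [0.423 0.302 0.026] [0.371 0.285 0.001] [0.475 0.358 0.032]
side loupe 0.69 [234. 311.] 918 [0.401 0.003 0.027] [ 0.383 -0.004 -0.001] [0.418 0.079 0.037]
side marker_black 0.97 [260. 255.] 437 [0.426 0.224 0.012] [0.367 0.219 0.003] [0.496 0.231 0.018]
```

View pics/scene.png

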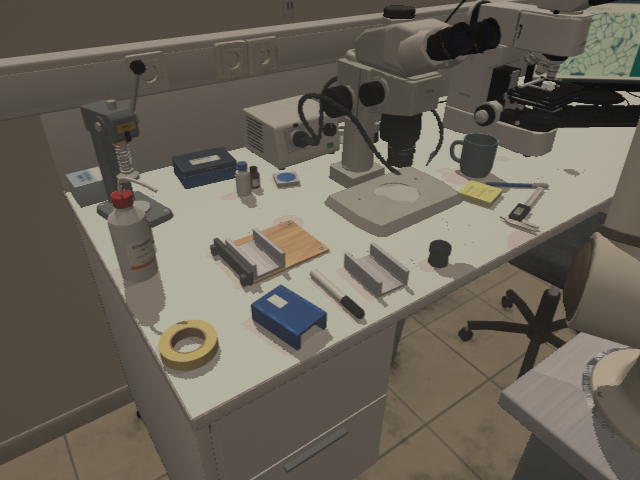

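The scene shows the cradle with the packed channel at (259,253), the loose silver one at (379,273), the blue one at (290,316), the marker at (337,295) and the loupe at (439,254). I'll fit the poses next.

```bash
cat >> h.py <<'E'
def rect(pts):
    c,(w,h),a=cv2.minAreaRect((pts[:,:2]*1000).astype(np.float32))
    if w<h: w,h,a=h,w,a+90
    a=(a+90)%180-90
    return np.round(c,1),round(w,1),round(h,1),round(a,1)
E
python3 - <<'E'
from h import *
P={n:capture(n) for n in("scene","side")}
for l,z0,z1 in(("chan_packed_center",.032,.045),("chan_up_center",.026,.038),("chan_down_center",.026,.038),("marker_black",.004,.03)):
    Q=[]
    for n,p in P.items():
        ms=masks_of(l,p)
        if not ms: continue
        r=cv2.erode(ms[0]["region"].astype(np.uint8),np.ones((2,2)))>0
        q=world(p)[r&(p["z_map"]>0)]; q=q[(q[:,2]>z0)&(q[:,2]<z1)]
        if len(q)>20: print(l,n,len(q),*rect(q)); Q.append(q)
    print(l,"both",*rect(np.vstack(Q)))
E
```

```text
chan_packed_center scene 337 [585.1 293.6] 94.1 65.2 2.0
chan_packed_center side 275 [588.8 290.2] 94.7 66.0 -0.1
chan_packed_center both [586.6 291. ] 97.0 70.5 2.0
chan_up_center scene 410 [431.4 139.4] 94.7 66.2 -2.2
chan_up_center side 481 [436.3 136. ] 96.7 66.9 -3.0
chan_up_center both [434.4 137.4] 100.3 69.5 -2.7
chan_down_center scene 1957 [418.4 327.6] 98.6 65.3 13.5
chan_down_center side 620 [421.5 325.2] 99.5 67.9 14.1
chan_down_center both [420.4 326. ] 101.6 69.8 13.7
marker_black scene 527 [427.2 231.1] 132.0 14.4 0.5
marker_black side 308 [432.4 224. ] 130.3 12.2 0.8
marker_black both [429.4 228.2] 136.3 20.7 0.8
```

Request:
drive_tool(rows=[[100,14,37,0,0,0,0],[100,14,37,0,0,0,0],[100,14,37,0,0,0,0],[100,14,37,0,0,0,0],[100,14,37,0,0,0,0]])

```text
time_s: 1.62
tcp_pos: [0.2156, -0.4213, 0.2059]
ee_rot: [[-0.973, -0.232, 0.0], [-0.232, 0.973, -0.0], [-0.0, -0.0, -1.0]]
wrist_force: [1.5, -0.1, 0.0]
gripper_width: 1.006
gripper_force: 0.0
```

Request:
drive_tool(rows=[[100,14,37,0,0,0,0],[100,14,37,0,0,0,0],[100,14,37,0,0,0,0],[100,14,37,0,0,0,0],[100,14,37,0,0,0,0]])

```text
time_s: 2.03
tcp_pos: [0.2856, -0.2362, 0.2063]
ee_rot: [[-0.973, -0.232, 0.001], [-0.232, 0.973, -0.0], [-0.001, -0.001, -1.0]]
wrist_force: [1.6, 0.3, 0.5]
gripper_width: 0.999
gripper_force: 0.0
```

Request:
drive_tool(rows=[[100,14,37,0,0,0,0],[100,14,37,0,0,0,0],[100,14,37,0,0,0,0],[100,14,37,0,0,0,0],[100,14,37,0,0,0,0]])

```text
time_s: 2.45
tcp_pos: [0.3556, -0.0508, 0.2066]
ee_rot: [[-0.972, -0.233, 0.002], [-0.233, 0.972, 0.001], [-0.002, 0.0, -1.0]]
wrist_force: [1.2, -1.4, 0.3]
gripper_width: 0.997
gripper_force: 0.0
```

Request:
drive_tool(rows=[[34,13,37,0,0,0,-0.07],[34,13,37,0,0,0,-0.07],[34,13,37,0,0,0,-0.07],[34,13,37,0,0,0,-0.071],[34,12,32,0,0,0,0]])

```text
time_s: 2.87
tcp_pos: [0.4199, 0.1297, 0.2064]
ee_rot: [[-0.999, 0.047, 0.001], [0.047, 0.999, 0.001], [-0.001, 0.001, -1.0]]
wrist_force: [0.2, -1.1, 0.9]
gripper_width: 0.708
gripper_force: 0.0
```

Request:
drive_tool(rows=[[34,0,0,0,0,0,0]])

```text
time_s: 2.95
tcp_pos: [0.422, 0.132, 0.2061]
ee_rot: [[-0.999, 0.042, 0.002], [0.042, 0.999, 0.001], [-0.002, 0.001, -1.0]]
wrist_force: [0.5, -0.1, 1.3]
gripper_width: 0.633
gripper_force: 0.0
```

```bash
cat >> h.py <<'E'
def wr(labels,bands,name):
    s=sense(); p=capture("wrist"); save(p,name); W=world(p,s)
    print("tcp",np.round(s["tcp_pos"],4),"yaw",round(np.degrees(np.arctan2(-s["ee_rot"][0][1],s["ee_rot"][1][1])),2))
    for l,(z0,z1) in zip(labels,bands):
        for m in masks_of(l,p)[:1]:
            r=cv2.erode(m["region"].astype(np.uint8),np.ones((3,3)))>0
            q=W[r&(p["z_map"]>0)]; print(l,round(m["p"],2),np.round(m["xy"]),len(q))
            q=q[(q[:,2]>z0)&(q[:,2]<z1)]
            if len(q)>20: print("  ",len(q),*rect(q),"z",round(float(np.median(q[:,2])),4))
    return s,p,W
E
python3 -c "
from h import *
print(capture('wrist')['T_tool_cam'])
wr(['chan_up_center','chan_packed_center','chan_down_center'],[(.026,.038),(.032,.045),(.026,.038)],'w1.png')"
```

```text
[[ 8.95515379e-05 -9.60768007e-01 -2.77353258e-01  7.55967543e-02]
 [ 9.99999803e-01 -8.62138153e-05  6.21528650e-04  1.01784883e-03]
 [-6.21056524e-04 -2.77353259e-01  9.60767810e-01 -1.77996372e-01]
 [ 0.00000000e+00  0.00000000e+00  0.00000000e+00  1.00000000e+00]]
tcp [0.4203 0.1298 0.2058] yaw -2.43
chan_up_center 0.9 [325. 223.] 6277
   1459 [435.4 139.4] 98.2 65.1 -3.2 z 0.0312
chan_packed_center 0.46 [522. 206.] 7968
   1628 [421. 327.] 97.9 64.0 13.3 z 0.0323
chan_down_center 0.87 [523. 207.] 7877
   7081 [421.2 327.4] 98.5 65.5 13.4 z 0.0314
```

View pics/w1.png

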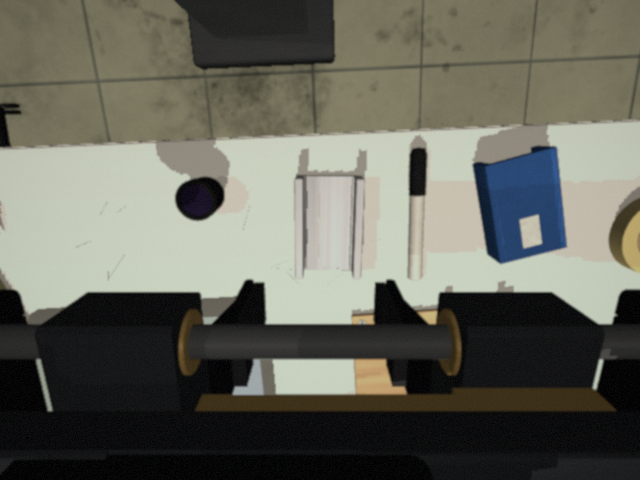

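The wrist view shows the silver channel at (325,225), the blue one at (523,207) with the 190 mm of the body along y, and the loupe clear at (200,198). I'm descending on the -y leg.

Request:
drive_tool(rows=[[34,0,-10,-20,0,0,-0.01],[34,0,-10,-30,0,0,0],[34,0,0,-30,0,0,0],[34,0,0,-30,0,0,0],[34,0,0,-30,0,0,0]])

```text
time_s: 3.62
tcp_pos: [0.4193, 0.1059, 0.0656]
ee_rot: [[-0.998, 0.058, 0.002], [0.058, 0.998, 0.001], [-0.002, 0.001, -1.0]]
wrist_force: [0.8, 1.6, -0.8]
gripper_width: 0.341
gripper_force: 0.0
```

Request:
drive_tool(rows=[[34,0,0,0,0,0,0],[34,0,0,0,0,0,0]])

```text
time_s: 3.78
tcp_pos: [0.4188, 0.1058, 0.0657]
ee_rot: [[-0.998, 0.057, -0.002], [0.057, 0.998, -0.002], [0.002, -0.002, -1.0]]
wrist_force: [-0.8, 0.6, 0.2]
gripper_width: 0.342
gripper_force: 0.0
```

Request:
drive_tool(rows=[[34,2,4,-14,0,0,0],[34,0,0,-14,0,0,0],[34,0,0,-9,0,0,0],[34,0,0,0,0,0,0]])

```text
time_s: 4.12
tcp_pos: [0.422, 0.1112, 0.0298]
ee_rot: [[-0.998, 0.056, 0.001], [0.056, 0.998, 0.0], [-0.001, 0.001, -1.0]]
wrist_force: [0.1, 0.3, -0.0]
gripper_width: 0.339
gripper_force: 0.0
```

Request:
drive_tool(rows=[[0,0,0,0,0,0,0],[0,0,0,0,0,0,0],[0,0,0,0,0,0,0],[0,0,0,0,0,0,0],[0,0,0,0,0,0,0]])

```text
time_s: 4.53
tcp_pos: [0.4218, 0.1114, 0.0296]
ee_rot: [[-0.998, 0.056, 0.001], [0.056, 0.998, 0.001], [-0.001, 0.001, -1.0]]
wrist_force: [0.3, -0.3, 1.0]
gripper_width: 0.054
gripper_force: 0.0
```

Request:
drive_tool(rows=[[0,0,0,0,0,0,0],[0,0,0,0,0,0,0]])

```text
time_s: 4.7
tcp_pos: [0.4215, 0.1112, 0.0291]
ee_rot: [[-0.998, 0.056, 0.0], [0.056, 0.998, 0.0], [-0.0, 0.0, -1.0]]
wrist_force: [-0.4, -0.1, -0.3]
gripper_width: 0.008
gripper_force: 0.0
```

```bash
python3 -c "
from h import *
wr(['chan_up_center'],[(.026,.038)],'w2.png')
p=capture('side');W=world(p);q=W[masks_of('chan_up_center',p)[0]['region']&(p['z_map']>0)];q=q[(q[:,2]>.026)&(q[:,2]<.036)];print(rect(q))
f=p['frame'][180:340,160:400];cv2.imwrite('pics/s2.png',cv2.resize(f,(720,480))[:,:,::-1])"
```

```text
tcp [0.4215 0.1112 0.0291] yaw -3.22
chan_up_center 0.77 [374. 248.] 10864
   2442 [435.5 138.7] 99.6 65.4 -3.0 z 0.0311
(array([435.1, 136.3]), 98.3, 68.4, -2.3)
```

View pics/s2.png

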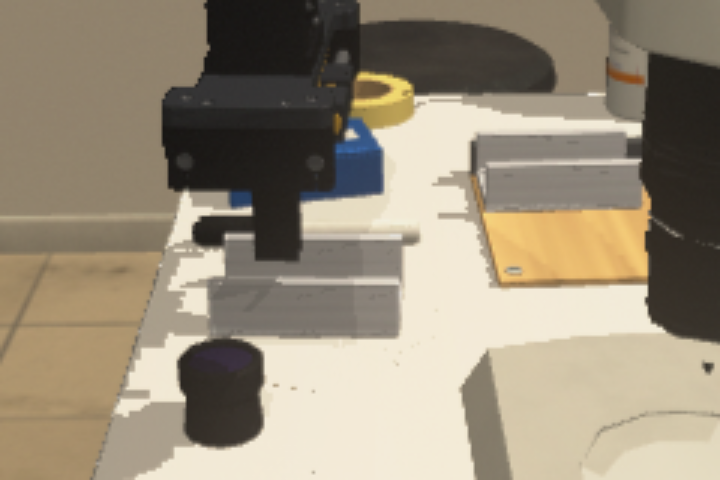

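The side view shows the dark finger ending at about (280,260), above the near leg. The jaws shut without the leg between them, so I'll measure where the tips actually are.

```bash
python3 -c "
from h import *
s=sense();t=np.array(s['tcp_pos'])
for n in('side','scene'):
    p=capture(n);W=world(p);ok=(p['z_map']>0)&(np.abs(W[:,:,:2]-t[:2]).max(-1)<.04)
    for z in np.arange(0,.12,.008):
        k=ok&(W[:,:,2]>=z)&(W[:,:,2]<z+.008);q=W[k]
        if len(q): print(n,round(z,3),len(q),np.round(q.min(0)[:2],3),np.round(q.max(0)[:2],3),p['frame'][k].mean(0).round())
    if n=='side': f=p['frame'][220:300,200:310];cv2.imwrite('pics/s3.png',np.vstack([cv2.resize(f,(550,400)),cv2.resize(cv2.imread('pics/w2.png')[:,:,::-1],(550,200))[:,:]])[:,:,::-1])
"
```

```text
side 0.0 242 [0.382 0.072] [0.461 0.119] [139. 132. 122.]
side 0.008 227 [0.384 0.102] [0.461 0.111] [123. 116. 108.]
side 0.016 228 [0.384 0.103] [0.461 0.111] [121. 114. 106.]
side 0.024 292 [0.385 0.101] [0.461 0.116] [135. 128. 119.]
side 0.032 7 [0.394 0.105] [0.45  0.112] [145. 138. 128.]
side 0.04 30 [0.411 0.101] [0.433 0.118] [51. 46. 42.]
side 0.048 70 [0.411 0.101] [0.433 0.121] [48. 44. 39.]
side 0.056 75 [0.411 0.101] [0.433 0.119] [42. 38. 33.]
side 0.064 71 [0.41  0.099] [0.432 0.119] [41. 37. 33.]
side 0.072 71 [0.41  0.098] [0.432 0.12 ] [40. 36. 32.]
side 0.08 42 [0.411 0.096] [0.432 0.103] [36. 33. 29.]
side 0.112 2 [0.454 0.079] [0.461 0.136] [104.  98.  76.]
scene 0.0 615 [0.381 0.071] [0.461 0.151] [147. 139. 131.]
scene 0.008 127 [0.384 0.107] [0.461 0.142] [90. 85. 80.]
scene 0.016 130 [0.382 0.108] [0.461 0.117] [88. 84. 79.]
scene 0.024 188 [0.383 0.102] [0.461 0.117] [108. 103.  96.]
scene 0.032 40 [0.387 0.105] [0.461 0.115] [134. 126. 119.]
scene 0.04 20 [0.409 0.103] [0.431 0.121] [70. 68. 63.]
scene 0.048 64 [0.408 0.103] [0.433 0.122] [54. 52. 48.]
scene 0.056 60 [0.408 0.105] [0.432 0.122] [50. 49. 44.]
scene 0.064 69 [0.409 0.101] [0.432 0.122] [52. 51. 46.]
scene 0.072 59 [0.409 0.1  ] [0.431 0.124] [51. 50. 45.]
scene 0.08 70 [0.409 0.098] [0.433 0.126] [51. 49. 45.]
scene 0.088 77 [0.408 0.097] [0.431 0.127] [50. 49. 44.]
scene 0.096 20 [0.409 0.123] [0.421 0.129] [45. 44. 40.]
scene 0.104 2 [0.421 0.139] [0.43  0.139] [70. 69. 63.]
scene 0.112 23 [0.384 0.094] [0.432 0.145] [56. 54. 49.]
```

View pics/w2.png

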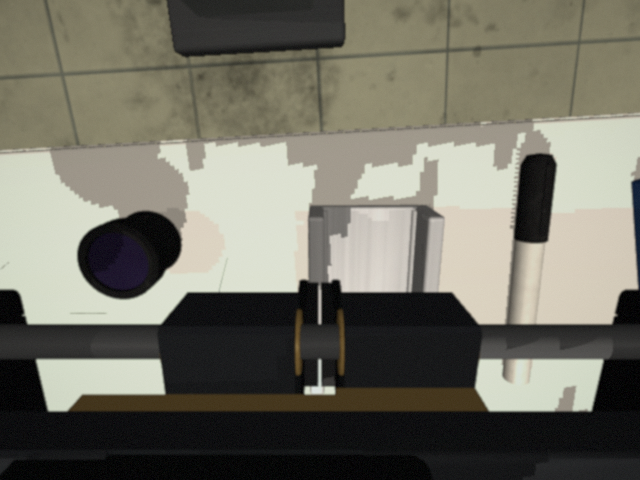

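The wrist view shows the closed jaws above the left leg at (320,300). Both fixed cameras put the tips at z≈0.045 with the reported TCP at 0.029, so the fingers really end about 35 mm higher than stated. I'll reopen, go down by that much and check the force.

Request:
drive_tool(rows=[[34,0,0,0,0,0,0],[34,0,0,0,0,0,0],[34,0,0,0,0,0,0],[34,0,0,0,0,0,0],[34,0,-1,0,0,0,0]])

```text
time_s: 5.42
tcp_pos: [0.4215, 0.1103, 0.029]
ee_rot: [[-0.998, 0.056, 0.0], [0.056, 0.998, 0.0], [-0.0, 0.0, -1.0]]
wrist_force: [0.5, 0.3, 0.6]
gripper_width: 0.286
gripper_force: 0.0
```

Request:
drive_tool(rows=[[34,0,0,-8,0,0,0],[34,0,0,-8,0,0,0],[34,0,0,-4,0,0,0],[34,0,0,0,0,0,0]])

```text
time_s: 5.75
tcp_pos: [0.4204, 0.1095, 0.0075]
ee_rot: [[-0.998, 0.056, -0.003], [0.056, 0.998, -0.002], [0.003, -0.002, -1.0]]
wrist_force: [-0.5, -0.3, 0.3]
gripper_width: 0.335
gripper_force: 0.0
```

```bash
cat >> h.py <<'E'
def tips():
    s=sense();t=np.array(s['tcp_pos']);print('tcp',np.round(t,4))
    for n in('side','scene'):
        p=capture(n);W=world(p);k=(p['z_map']>0)&(np.abs(W[:,:,0]-t[0])<.013)&(np.abs(W[:,:,1]-t[1])<.06)&(p['frame'].max(-1)<75)&(W[:,:,2]>.005)&(W[:,:,2]<.075);q=W[k]
        print(n,len(q),'z',np.round(np.sort(q[:,2])[:8],4),'x',q[:,0].min().round(3),q[:,0].max().round(3),'y',q[:,1].min().round(3),q[:,1].max().round(3))
E
python3 -c "
from h import *
tips()"
```

```text
tcp [0.4204 0.1095 0.0075]
side 411 z [0.0244 0.0244 0.0245 0.0247 0.0247 0.0247 0.0249 0.0249] x 0.408 0.433 y 0.08 0.132
scene 504 z [0.022  0.0238 0.0238 0.0244 0.0245 0.0249 0.0252 0.0255] x 0.408 0.433 y 0.083 0.141
```

Request:
drive_tool(rows=[[34,0,0,-7,0,0,0],[34,0,0,-6,0,0,0],[34,0,0,0,0,0,0]])

```text
time_s: 6.1
tcp_pos: [0.4207, 0.1097, -0.0052]
ee_rot: [[-0.998, 0.057, -0.002], [0.057, 0.998, -0.001], [0.002, -0.001, -1.0]]
wrist_force: [-0.4, -0.7, 0.1]
gripper_width: 0.338
gripper_force: 0.0
```

Request:
drive_tool(rows=[[0,0,0,0,0,0,0],[0,0,0,0,0,0,0],[0,0,0,0,0,0,0],[0,0,0,0,0,0,0],[0,0,0,0,0,0,0]])

```text
time_s: 6.52
tcp_pos: [0.4215, 0.1102, -0.0039]
ee_rot: [[-0.998, 0.056, 0.0], [0.056, 0.998, 0.0], [-0.0, 0.0, -1.0]]
wrist_force: [-0.4, -0.5, 0.3]
gripper_width: 0.09
gripper_force: 30.0
```

Request:
drive_tool(rows=[[0,0,0,0,0,0,0]])

```text
time_s: 6.6
tcp_pos: [0.4215, 0.1102, -0.0039]
ee_rot: [[-0.998, 0.056, 0.0], [0.056, 0.998, 0.0], [-0.0, 0.0, -1.0]]
wrist_force: [-0.3, 0.5, 0.7]
gripper_width: 0.09
gripper_force: 30.0
```

Request:
drive_tool(rows=[[0,0,0,15,0,0,0],[0,0,0,25,0,0,0],[0,0,0,25,0,0,0],[0,0,0,20,0,0,0],[0,20,10,15,0,0,0]])

```text
time_s: 7.02
tcp_pos: [0.4377, 0.1182, 0.097]
ee_rot: [[-0.998, 0.057, -0.004], [0.057, 0.998, -0.001], [0.004, -0.001, -1.0]]
wrist_force: [1.3, 1.2, -4.0]
gripper_width: 0.086
gripper_force: 30.0
```

Request:
drive_tool(rows=[[0,35,15,0,0,0,0.02],[0,35,15,0,0,0,0.02],[0,30,15,0,0,0,0.02],[0,20,10,0,0,0,0.015],[0,10,10,0,0,0,0]])

```text
time_s: 7.43
tcp_pos: [0.5735, 0.1857, 0.0948]
ee_rot: [[-1.0, -0.018, -0.0], [-0.018, 1.0, -0.0], [0.0, -0.0, -1.0]]
wrist_force: [0.5, 0.7, -2.0]
gripper_width: 0.091
gripper_force: 30.0
```

Request:
drive_tool(rows=[[0,0,0,0,0,0,0],[0,0,0,0,0,0,0]])

```text
time_s: 7.6
tcp_pos: [0.5707, 0.185, 0.0946]
ee_rot: [[-1.0, -0.019, -0.003], [-0.019, 1.0, -0.001], [0.003, -0.001, -1.0]]
wrist_force: [-0.1, 0.1, -1.9]
gripper_width: 0.092
gripper_force: 30.0
```

```bash
python3 -c "
from h import *
wr(['chan_packed_center','chan_up_center','cradle'],[(.030,.046),(.12,.16),(.003,.012)],'w3.png')
for n in('side','scene'):
    p=capture(n);W=world(p)
    for l in('chan_packed_center','chan_up_center'):
        for m in masks_of(l,p)[:1]:
            q=W[m['region']&(p['z_map']>0)];print(n,l,round(m['p'],2),np.round(m['xy']),rect(q[q[:,2]>np.percentile(q[:,2],97)-.008]),np.percentile(q[:,2],[2,97]).round(4))
"
```

```text
tcp [0.5707 0.185  0.0946] yaw 1.06
chan_packed_center 0.75 [372. 211.] 5068
chan_up_center 0.75 [382. 259.] 12065
   3696 [569.9 215.3] 74.2 65.2 1.0 z 0.1294
cradle 0.81 [371. 213.] 4899
   3968 [569.9 247.7] 169.1 62.6 -88.0 z 0.0053
side chan_packed_center 0.91 [346. 234.] (array([589.9, 291.8]), 99.3, 70.1, 1.4) [0.005  0.0371]
side chan_up_center 0.56 [353. 205.] (array([592. ,  98.8]), 307.2, 89.1, -81.0) [0.0992 0.1305]
scene chan_packed_center 0.86 [260. 252.] (array([587.5, 293.7]), 101.3, 67.1, -0.2) [0.0087 0.0384]
scene chan_up_center 0.64 [291. 202.] (array([581.8, 215. ]), 100.9, 66.8, 1.2) [0.1014 0.1322]
```

View pics/w3.png

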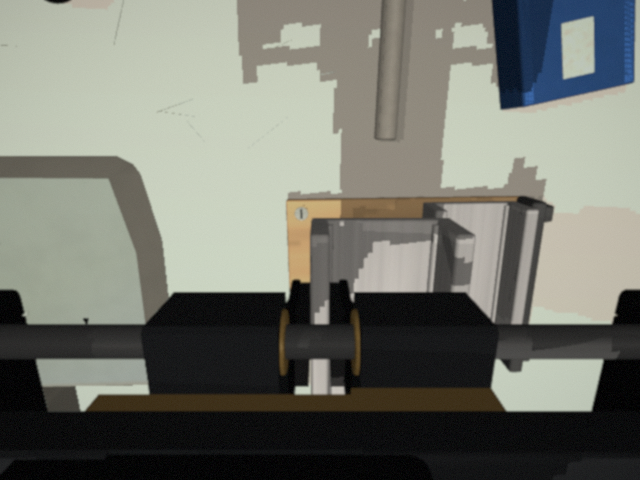

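The wrist view shows the held channel at (380,260) left of the packed one at (490,270), over the board and clear of it. I'm fitting the packed rim from the raw wrist points.

```bash
python3 -c "
from h import *
s=sense();p=capture('wrist');W=world(p,s);q=W[p['z_map']>0]
for nm,z0,z1,y0,y1 in(('packed rim',.033,.045,.25,.35),('held rim',.120,.14,.15,.26)):
    k=q[(q[:,2]>z0)&(q[:,2]<z1)&(q[:,1]>y0)&(q[:,1]<y1)&(q[:,0]<.6)&(q[:,0]>.5)]
    print(nm,len(k),rect(k))
    for a,b in zip(np.arange(.52,.6,.01),np.arange(.53,.61,.01)):
        j=k[(k[:,0]>a)&(k[:,0]<b)]
        if len(j)>15: print(round(a,2),len(j),j[:,1].min().round(4),j[:,1].max().round(4),j[:,2].mean().round(4))
    print('xmin',np.percentile(k[:,0],1))
"
```

```text
packed rim 1436 (array([570.4, 293.3]), 66.9, 61.0, -88.3)
0.53 25 0.3171 0.3248 0.0359
0.54 362 0.259 0.3252 0.0368
0.55 222 0.3168 0.326 0.0367
0.56 216 0.3168 0.3259 0.0368
0.57 209 0.3176 0.3268 0.0368
0.58 204 0.3179 0.3266 0.0367
0.59 198 0.318 0.3269 0.0368
xmin 0.5394851287115932
held rim 4930 (array([566.5, 210.4]), 75.2, 66.1, -88.9)
0.53 992 0.1816 0.2473 0.1289
0.54 1130 0.1818 0.2476 0.1301
0.55 974 0.1819 0.2479 0.13
0.56 1371 0.1727 0.2403 0.1312
0.57 120 0.1823 0.1901 0.1312
0.59 342 0.1829 0.1905 0.1312
xmin 0.5331668605455986
```

Request:
drive_tool(rows=[[0,8,9,0,0,0,0.014],[0,0,0,-20,0,0,0],[0,0,0,-25,0,0,0],[0,0,0,-5,0,0,0],[0,0,0,0,0,0,0]])

```text
time_s: 8.57
tcp_pos: [0.5778, 0.1932, 0.0439]
ee_rot: [[-0.999, -0.033, -0.005], [-0.033, 0.999, -0.003], [0.005, -0.003, -1.0]]
wrist_force: [0.1, 0.8, -2.3]
gripper_width: 0.089
gripper_force: 30.0
```

```bash
cat > chk.py <<'E'
from h import *
import sys
hz=float(sys.argv[1])
s=sense();p=capture('wrist');W=world(p,s);q=W[p['z_map']>0];print(s['tcp_pos'],s['wrist_force'])
def band(nm,z0,z1,y0,y1):
    k=q[(q[:,2]>z0)&(q[:,2]<z1)&(q[:,1]>y0)&(q[:,1]<y1)&(q[:,0]<.59)&(q[:,0]>.5)]
    print(nm,'xmin',round(float(np.percentile(k[:,0],1)),4))
    for a in (.545,.555,.565,.575):
        j=k[np.abs(k[:,0]-a)<.004]
        if len(j)>15: print(a,len(j),j[:,1].min().round(4),j[:,1].max().round(4),np.median(j[:,2]).round(4))
band('packed',.033,.045,.25 if hz>.05 else .258,.35); band('held',hz-.006,hz+.006,.15,.258)
E
python3 chk.py .081
```

```text
[0.57783772 0.19318214 0.04386512] [ 0.10964031  0.82863625 -2.32555739]
packed xmin 0.5392
0.545 416 0.2594 0.3255 0.037
0.555 297 0.3166 0.3257 0.037
0.565 279 0.3171 0.3261 0.0371
0.575 279 0.3173 0.3263 0.037
held xmin 0.5395
0.545 836 0.1894 0.2552 0.0788
0.555 768 0.1897 0.2555 0.0788
0.565 935 0.1807 0.2558 0.079
0.575 360 0.1897 0.1988 0.0791
```

Request:
drive_tool(rows=[[0,1,2,-10,0,0,0],[0,0,0,-15,0,0,0],[0,0,0,-9,0,0,0],[0,0,0,-3,0,0,0],[0,0,0,0,0,0,0]])

```text
time_s: 9.03
tcp_pos: [0.5834, 0.1961, 0.0125]
ee_rot: [[-0.999, -0.034, 0.006], [-0.034, 0.999, 0.001], [-0.006, 0.001, -1.0]]
wrist_force: [-0.9, -6.0, 11.7]
gripper_width: 0.145
gripper_force: 33.5
```

```bash
python3 chk.py .041
```

```text
[0.58341686 0.1961309  0.0124999 ] [-0.91465849 -5.97537429 11.71336567]
packed xmin 0.5393
0.545 800 0.258 0.3262 0.037
0.555 540 0.2636 0.326 0.037
0.565 506 0.265 0.3264 0.037
0.575 422 0.2655 0.3267 0.037
held xmin 0.5445
0.545 827 0.1895 0.2579 0.0389
0.555 980 0.1896 0.2522 0.0384
0.565 961 0.1898 0.252 0.0385
0.575 829 0.1817 0.2512 0.04
```

```bash
python3 -c "
from h import *
a=capture('wrist')['frame'][190:400,250:570]
b=capture('side')['frame'][190:290,290:450]
c=capture('scene')['frame'][200:300,200:360]
cv2.imwrite('pics/m4.png',np.hstack([cv2.resize(a,(400,262)),np.zeros((262,0,3),np.uint8),cv2.resize(b,(400,262))])[:,:,::-1])
cv2.imwrite('pics/m4.png',np.vstack([cv2.imread('pics/m4.png'),np.hstack([cv2.resize(c,(420,262)),np.zeros((262,380,3),np.uint8)])[:,:,::-1]]))
"
```

```text
(no output)
```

View pics/m4.png

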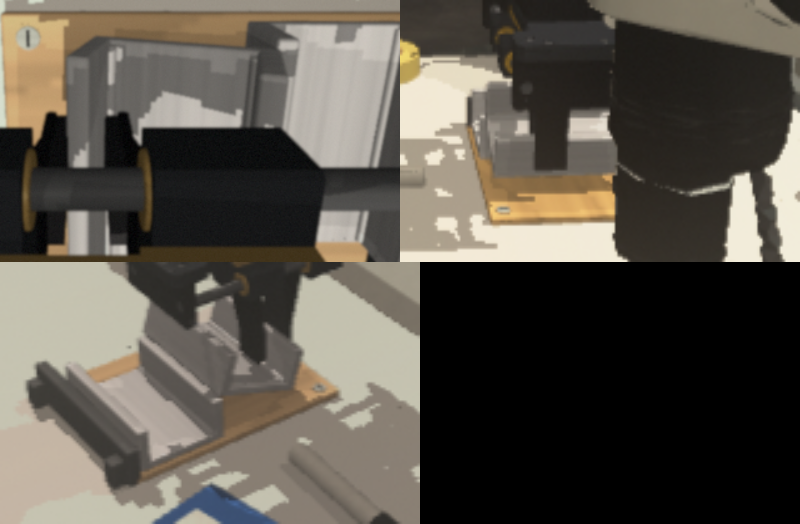

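The crops show the held channel rolled, its +y edge riding on the packed channel's leg. I'll lift off, let it settle back flat in the pads, and come down again with more gap.

Request:
drive_tool(rows=[[0,0,0,6,0,0,0],[0,0,-2,10,0,0,0],[0,0,-4,15,0,0,0],[0,0,0,10,0,0,0],[0,0,0,0,0,0,0]])

```text
time_s: 9.65
tcp_pos: [0.5822, 0.1911, 0.053]
ee_rot: [[-0.999, -0.033, 0.005], [-0.033, 0.999, 0.003], [-0.005, 0.003, -1.0]]
wrist_force: [0.1, 0.5, -1.7]
gripper_width: 0.091
gripper_force: 30.0
```

Request:
drive_tool(rows=[[0,0,0,0,0,0,0]])

```text
time_s: 9.73
tcp_pos: [0.5807, 0.1906, 0.0506]
ee_rot: [[-0.999, -0.033, 0.001], [-0.033, 0.999, 0.001], [-0.001, 0.001, -1.0]]
wrist_force: [-0.2, 0.1, -2.5]
gripper_width: 0.088
gripper_force: 30.0
```

```bash
cat > held.py <<'E'
from h import *
# cross-section of held channel (roll) in front part from wrist and scene
s=sense();p=capture('wrist');W=world(p,s);t=np.array(s['tcp_pos']);print(t,s['gripper_width'],s['wrist_force'])
q=W[p['z_map']>0]
def sect(q,n):
    k=q[(np.abs(q[:,0]-.555)<.008)&(q[:,2]>.008)&(q[:,2]<.2)&(q[:,1]>.17)&(q[:,1]<.34)]
    for y in np.arange(.17,.34,.005):
        j=k[np.abs(k[:,1]-y-.0025)<.0025]
        if len(j)>4: print(n,round(y+.0025,4),len(j),np.percentile(j[:,2],[5,50,95]).round(4))
sect(q,'w')
E
python3 held.py; python3 chk.py .079
```

```text
[0.580651   0.19057516 0.05057598] 0.08778806294026972 [-0.21112343  0.07910931 -2.54198259]
w 0.1725 3589 [0.1594 0.1706 0.1821]
w 0.1775 3648 [0.1595 0.171  0.1831]
w 0.1825 3716 [0.1525 0.1708 0.1831]
w 0.1875 3528 [0.0861 0.1717 0.1831]
w 0.1925 3708 [0.0859 0.1709 0.1831]
w 0.1975 3924 [0.0608 0.1699 0.1831]
w 0.2025 3931 [0.0602 0.17   0.1831]
w 0.2075 3709 [0.0601 0.1688 0.1823]
w 0.2125 3869 [0.0602 0.1697 0.1794]
w 0.2175 3802 [0.0602 0.17   0.1794]
w 0.2225 3811 [0.0602 0.1701 0.1795]
w 0.2275 2966 [0.0599 0.1737 0.1795]
w 0.2325 2944 [0.0599 0.174  0.1795]
w 0.2375 2951 [0.0599 0.174  0.1796]
w 0.2425 3120 [0.0606 0.1705 0.1793]
w 0.2475 1787 [0.0711 0.1532 0.1736]
w 0.2525 739 [0.0854 0.1534 0.1549]
w 0.2575 550 [0.0167 0.1537 0.1547]
w 0.2625 285 [0.0373 0.1536 0.1545]
w 0.2675 536 [0.1371 0.1433 0.1485]
w 0.2725 267 [0.137  0.1433 0.1476]
w 0.2775 57 [0.0103 0.0113 0.0123]
w 0.2825 187 [0.0103 0.0114 0.0125]
w 0.2875 220 [0.0104 0.0114 0.0125]
w 0.2925 215 [0.0103 0.0113 0.0125]
w 0.2975 224 [0.0104 0.0114 0.0124]
w 0.3025 220 [0.0103 0.0114 0.0123]
w 0.3075 222 [0.0105 0.0113 0.0124]
w 0.3125 217 [0.0103 0.0114 0.0124]
w 0.3175 1047 [0.0119 0.0251 0.0374]
w 0.3225 270 [0.0363 0.0374 0.0384]
w 0.3275 22 [0.0361 0.0369 0.0375]
w 0.3325 124 [0.0263 0.0275 0.0285]
w 0.3375 45 [0.0258 0.0267 0.0274]
[0.58000983 0.19025943 0.04962959] [-0.23257549  0.22401647 -2.56914813]
packed xmin 0.5394
0.545 520 0.2593 0.3259 0.0371
0.555 287 0.3166 0.3263 0.037
0.565 271 0.3172 0.3268 0.0371
0.575 252 0.3179 0.3265 0.037
held xmin 0.5409
0.545 722 0.1863 0.2519 0.0834
0.555 519 0.1867 0.2524 0.0843
0.565 452 0.1869 0.253 0.084
0.575 258 0.1824 0.1993 0.0843
```

Request:
drive_tool(rows=[[0,-1,1,-15,0,0,0],[0,0,0,-15,0,0,0],[0,0,0,-10,0,0,0],[0,0,0,-4,0,0,0],[0,0,0,0,0,0,0]])

```text
time_s: 10.25
tcp_pos: [0.5784, 0.1906, 0.0041]
ee_rot: [[-0.999, -0.033, -0.003], [-0.033, 0.999, -0.002], [0.003, -0.002, -1.0]]
wrist_force: [-0.6, 0.4, -1.7]
gripper_width: 0.094
gripper_force: 30.0
```

```bash
python3 chk.py .041
```

```text
[0.57838114 0.19061504 0.00405527] [-0.56137565  0.38120016 -1.72839971]
packed xmin 0.5398
0.545 721 0.2589 0.3203 0.0368
0.555 765 0.2595 0.324 0.0369
0.565 468 0.2596 0.3193 0.0369
0.575 273 0.2602 0.3194 0.0369
held xmin 0.5397
0.545 857 0.1869 0.2527 0.0393
0.555 782 0.1871 0.253 0.0394
0.565 811 0.1782 0.2534 0.0396
0.575 371 0.1871 0.1962 0.0395
```

Request:
drive_tool(rows=[[0,0,2,-1,0,0,0],[0,0,2,-1,0,0,0],[0,0,0.5,-0.5,0,0,0],[0,0,0,0,0,0,0]])

```text
time_s: 10.63
tcp_pos: [0.5797, 0.1961, 0.0039]
ee_rot: [[-0.999, -0.033, 0.001], [-0.033, 0.999, 0.001], [-0.001, 0.0, -1.0]]
wrist_force: [0.6, -0.4, -1.8]
gripper_width: 0.092
gripper_force: 30.0
```

```bash
python3 chk.py .038
```

```text
[0.57966119 0.1961104  0.00388172] [ 0.59332506 -0.37532161 -1.80022251]
packed xmin 0.5393
0.545 922 0.2581 0.326 0.0371
0.555 864 0.258 0.3261 0.037
0.565 689 0.2581 0.3267 0.037
0.575 315 0.2636 0.3224 0.0367
held xmin 0.5407
0.545 909 0.1922 0.2579 0.039
0.555 830 0.1925 0.258 0.0392
0.565 714 0.1854 0.2579 0.0392
0.575 385 0.1883 0.2031 0.0394
```

Request:
drive_tool(rows=[[0,0,-0.5,-1.5,0,0,0],[0,0,0,-1,0,0,0],[0,0,0,0,0,0,0],[0,0,0,0,0,0,0]])

```text
time_s: 11.02
tcp_pos: [0.5796, 0.1953, 0.0018]
ee_rot: [[-0.999, -0.033, 0.001], [-0.033, 0.999, 0.0], [-0.001, 0.0, -1.0]]
wrist_force: [-1.7, -0.6, 4.9]
gripper_width: 0.088
gripper_force: 30.0
```

Landed. I'll release, rise and check.

Request:
drive_tool(rows=[[30,0,0,0,0,0,0],[30,0,0,0,0,0,0],[30,0,0,0,0,0,0],[30,0,0,0,0,0,0],[30,0,0,0,0,0,0]])

```text
time_s: 11.43
tcp_pos: [0.5795, 0.1952, 0.0007]
ee_rot: [[-0.999, -0.033, -0.0], [-0.033, 0.999, -0.0], [0.0, -0.0, -1.0]]
wrist_force: [-0.1, -0.3, 0.1]
gripper_width: 0.284
gripper_force: 0.0
```

Request:
drive_tool(rows=[[30,0,0,10,0,0,0],[30,0,0,25,0,0,0],[30,0,0,35,0,0,0],[30,0,0,35,0,0,0],[50,-5,0,35,0,0,0]])

```text
time_s: 11.85
tcp_pos: [0.5749, 0.1951, 0.1431]
ee_rot: [[-0.999, -0.033, 0.001], [-0.033, 0.999, -0.0], [-0.001, -0.0, -1.0]]
wrist_force: [0.9, 0.0, 0.1]
gripper_width: 0.32
gripper_force: 0.0
```

Request:
drive_tool(rows=[[100,10,40,20,0,0,0],[100,0,0,0,0,0,0],[100,0,0,0,0,0,0]])

```text
time_s: 12.1
tcp_pos: [0.5843, 0.2333, 0.1614]
ee_rot: [[-0.999, -0.034, 0.004], [-0.034, 0.999, 0.003], [-0.004, 0.003, -1.0]]
wrist_force: [0.1, -0.0, -0.3]
gripper_width: 0.52
gripper_force: 0.0
```

```bash
python3 -c "
from h import *
s,p,W=wr(['chan_up_center','chan_packed_center','chan_down_center'],[(.031,.045),(.031,.045),(.026,.038)],'w5.png')
q=W[p['z_map']>0]
k=q[(q[:,2]>.032)&(q[:,2]<.044)&(q[:,1]>.17)&(q[:,1]<.35)&(q[:,0]>.5)&(q[:,0]<.66)]
print(rect(k))
for x in(.545,.56,.575,.59,.61,.63):
    y=np.sort(k[np.abs(k[:,0]-x)<.004][:,1]); 
    if len(y)<9: continue
    c=np.split(y,np.where(np.diff(y)>.0012)[0]+1); print(x,[(a[0].round(4),a[-1].round(4)) for a in c if len(a)>3])
for n in('side','scene'):
    p=capture(n);W=world(p);q=W[p['z_map']>0];k=q[(q[:,2]>.033)&(q[:,2]<.044)&(q[:,1]>.17)&(q[:,1]<.329)&(q[:,0]>.52)&(q[:,0]<.66)];print(n,rect(k))
"
```

```text
tcp [0.5843 0.2333 0.1614] yaw 1.97
chan_up_center 0.93 [307. 225.] 8273
   1952 [590.6 226.1] 98.1 64.0 2.0 z 0.0371
chan_packed_center 0.94 [388. 224.] 8583
   2250 [589.2 293.5] 98.7 65.0 1.7 z 0.0371
chan_down_center 0.87 [451.  44.] 8352
   7685 [438.9 331.7] 66.4 64.8 -77.3 z 0.0313
(array([590.7, 260.2]), 134.5, 100.5, -88.1)
0.545 [(np.float64(0.1914), np.float64(0.1995)), (np.float64(0.2495), np.float64(0.2573)), (np.float64(0.2597), np.float64(0.2678)), (np.float64(0.3174), np.float64(0.3257))]
0.56 [(np.float64(0.1923), np.float64(0.1998)), (np.float64(0.2498), np.float64(0.2574)), (np.float64(0.2603), np.float64(0.2679)), (np.float64(0.3179), np.float64(0.326))]
0.575 [(np.float64(0.1923), np.float64(0.2006)), (np.float64(0.2504), np.float64(0.2582)), (np.float64(0.2606), np.float64(0.2688)), (np.float64(0.3182), np.float64(0.327))]
0.59 [(np.float64(0.193), np.float64(0.2011)), (np.float64(0.2511), np.float64(0.2589)), (np.float64(0.261), np.float64(0.2691)), (np.float64(0.3189), np.float64(0.3268))]
0.61 [(np.float64(0.1939), np.float64(0.2016)), (np.float64(0.2515), np.float64(0.2593)), (np.float64(0.2616), np.float64(0.2695)), (np.float64(0.3195), np.float64(0.3273))]
0.63 [(np.float64(0.1946), np.float64(0.2024)), (np.float64(0.2522), np.float64(0.2603)), (np.float64(0.2625), np.float64(0.2699)), (np.float64(0.32), np.float64(0.328))]
side (array([589.5, 257.4]), 139.0, 98.1, -89.5)
scene (array([589.6, 258.8]), 136.1, 102.1, -89.0)
```

View pics/w5.png

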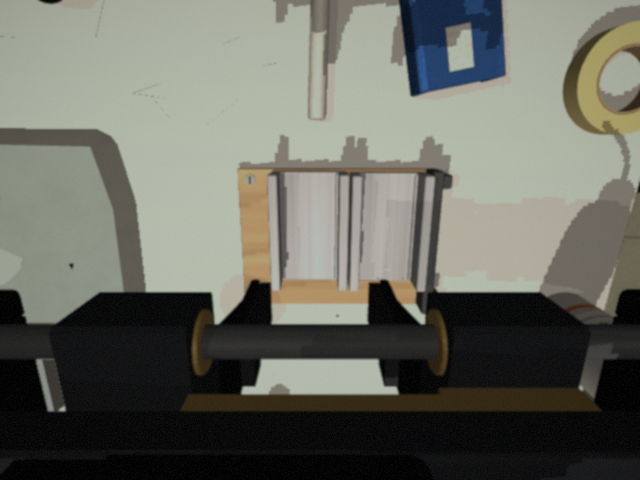

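The wrist view shows both silver channels snug at (310,230) and (390,230), level ends and a gap of about 2 mm. The blue one at (455,45) is next.

Request:
drive_tool(rows=[[92,-35,20,0,0,0,0.05],[92,-38,22,0,0,0,0.05],[92,-38,22,0,0,0,0.05],[92,-35,20,0,0,0,0.05],[92,-17,10,0,0,0,0]])

```text
time_s: 12.82
tcp_pos: [0.4212, 0.3237, 0.1588]
ee_rot: [[-0.972, -0.234, -0.001], [-0.234, 0.972, -0.001], [0.002, -0.0, -1.0]]
wrist_force: [-0.3, -0.4, 0.5]
gripper_width: 0.918
gripper_force: 0.0
```

Request:
drive_tool(rows=[[92,0,0,0,0,0,0],[92,0,0,0,0,0,0]])

```text
time_s: 12.98
tcp_pos: [0.4237, 0.3235, 0.1591]
ee_rot: [[-0.973, -0.233, -0.0], [-0.233, 0.973, -0.0], [0.0, -0.0, -1.0]]
wrist_force: [0.7, 0.6, 0.5]
gripper_width: 0.923
gripper_force: 0.0
```

```bash
python3 -c "
from h import *
s,p,W=wr(['chan_down_center'],[(.026,.038)],'w6.png');print(s['gripper_width'])
q=W[p['z_map']>0];k=q[(q[:,2]>.006)&(q[:,2]<.03)&(q[:,1]>.365)&(q[:,1]<.5)&(q[:,0]>.35)];print('tape',k.min(0),k.max(0)) if len(k) else 0
p=capture('scene');W=world(p);q=W[p['z_map']>0];k=q[(q[:,2]>.01)&(q[:,2]<.04)&(q[:,1]>.375)&(q[:,1]<.52)&(q[:,0]>.3)&(q[:,0]<.5)];print('tape',k.min(0),k.max(0)) if len(k) else 0
"
```

```text
tcp [0.4237 0.3235 0.1591] yaw 13.46
chan_down_center 0.72 [324. 219.] 8785
   8774 [421.3 328.4] 99.2 64.2 13.2 z 0.0313
0.9227514446664121
tape [0.41870589 0.36513063 0.00600652] [0.4845691  0.49999039 0.0299766 ]
tape [0.41638145 0.43371417 0.01001382] [0.49987939 0.51637569 0.02124787]
```

Request:
drive_tool(rows=[[92,-2,4.5,-20,0,0,0],[92,0,0,-30,0,0,0],[92,0,0,-35,0,0,0],[92,0,0,-30,0,0,0],[92,0,0,-20,0,0,0]])

```text
time_s: 13.55
tcp_pos: [0.4223, 0.3255, 0.021]
ee_rot: [[-0.974, -0.228, -0.003], [-0.228, 0.974, -0.003], [0.003, -0.003, -1.0]]
wrist_force: [-0.1, -0.6, -0.5]
gripper_width: 0.925
gripper_force: 0.0
```

Request:
drive_tool(rows=[[92,0,0,-10,0,0,0],[92,0,0,-10,0,0,0],[92,0,0,-8,0,0,0],[92,0,0,0,0,0,0]])

```text
time_s: 13.88
tcp_pos: [0.4225, 0.3273, -0.0048]
ee_rot: [[-0.973, -0.23, -0.001], [-0.23, 0.973, -0.001], [0.001, -0.001, -1.0]]
wrist_force: [-0.2, -0.2, -0.2]
gripper_width: 0.918
gripper_force: 0.0
```

Request:
drive_tool(rows=[[0,0,0,0,0,0,0],[0,0,0,0,0,0,0],[0,0,0,0,0,0,0],[0,0,0,0,0,0,0],[0,0,0,0,0,0,0]])

```text
time_s: 14.3
tcp_pos: [0.4229, 0.3284, -0.0028]
ee_rot: [[-0.973, -0.231, 0.001], [-0.231, 0.973, 0.001], [-0.002, 0.001, -1.0]]
wrist_force: [-0.7, -0.4, 4.7]
gripper_width: 0.757
gripper_force: 30.0
```

Request:
drive_tool(rows=[[0,0,0,15,0,0,0],[0,0,0,30,0,0,0],[0,0,0,30,0,0,0],[0,0,0,20,0,0,0],[0,15,-5,10,0,0,0]])

```text
time_s: 14.72
tcp_pos: [0.4367, 0.3241, 0.1042]
ee_rot: [[-0.972, -0.233, 0.002], [-0.233, 0.972, 0.004], [-0.003, 0.003, -1.0]]
wrist_force: [0.4, -0.6, -1.9]
gripper_width: 0.755
gripper_force: 30.0
```

Request:
drive_tool(rows=[[0,35,-14,0,0,0,-0.05],[0,35,-14,0,0,0,-0.05],[0,35,-14,0,0,0,-0.05],[0,30,-13,0,0,0,-0.05],[0,18,-8,0,0,0,0]])

```text
time_s: 15.13
tcp_pos: [0.5927, 0.2582, 0.1004]
ee_rot: [[-1.0, -0.029, -0.0], [-0.029, 1.0, -0.0], [0.0, -0.0, -1.0]]
wrist_force: [-0.0, 0.2, -1.9]
gripper_width: 0.757
gripper_force: 30.0
```

Request:
drive_tool(rows=[[0,0,0,0,0,0,0],[0,0,0,0,0,0,0]])

```text
time_s: 15.3
tcp_pos: [0.5903, 0.2588, 0.0999]
ee_rot: [[-1.0, -0.03, -0.002], [-0.03, 1.0, -0.001], [0.002, -0.001, -1.0]]
wrist_force: [-0.3, 0.3, -2.0]
gripper_width: 0.753
gripper_force: 30.0
```

```bash
cat > chk2.py <<'E'
from h import *
import sys
hz=float(sys.argv[1])
for n in('wrist','side','scene'):
    s=sense();p=capture(n);W=world(p,s)
    q=W[p['z_map']>0];f=p['frame'][p['z_map']>0].astype(int)
    blue=(f[:,2]>f[:,0]+25)
    def b(z0,z1,y0,y1,bl): 
        k=(q[:,2]>z0)&(q[:,2]<z1)&(q[:,1]>y0)&(q[:,1]<y1)&(q[:,0]>.5)&(q[:,0]<.68)&(blue==bl); return q[k]
    if n=='wrist': print(s['tcp_pos'],s['wrist_force'])
    h=b(hz-.006,hz+.006,.19,.33,True); print(n,'blue',len(h),rect(h),np.median(h[:,2]).round(4) )
    k=b(.033,.044,.17,.33,False); k=k[(k[:,0]<.66)]
    print(n,'rims',len(k),rect(k),'xmin',np.percentile(k[:,0],1).round(4),'blue xmin',np.percentile(h[:,0],1).round(4))
    for x in(.545,.56):
      y=np.sort(k[np.abs(k[:,0]-x)<.004][:,1]); c=np.split(y,np.where(np.diff(y)>.0012)[0]+1); z=h[np.abs(h[:,0]-x)<.004][:,1]
      print(x,[(float(a[0].round(4)),float(a[-1].round(4))) for a in c if len(a)>3],'blue',(z.min().round(4),z.max().round(4)) if len(z) else '')
E
python3 chk2.py .137
```

```text
[0.59032411 0.25876431 0.09992526] [-0.28917372  0.27627262 -1.9911417 ]
wrist blue 23937 (array([583.8, 260. ]), 90.4, 66.6, 1.7) 0.134
wrist rims 3265 (array([579. , 259.6]), 134.6, 77.4, -88.0) xmin 0.5405 blue xmin 0.5392
0.545 [(0.1919, 0.1997), (0.2493, 0.2571), (0.2601, 0.2674), (0.3174, 0.3256)] blue (np.float64(0.2258), np.float64(0.2912))
0.56 [(0.1919, 0.2002), (0.3179, 0.3263)] blue (np.float64(0.2263), np.float64(0.2919))
side blue 302 (array([574. , 255.6]), 73.3, 71.7, -88.3) 0.1338
side rims 587 (array([590.2, 257. ]), 138.9, 99.2, -89.3) xmin 0.5418 blue xmin 0.5382
0.545 [(0.1889, 0.1941), (0.2471, 0.253), (0.2611, 0.2625), (0.3172, 0.3185)] blue (np.float64(0.2238), np.float64(0.2891))
0.56 [(0.1883, 0.1939), (0.2488, 0.2508), (0.2585, 0.2599), (0.3166, 0.3208)] blue (np.float64(0.2254), np.float64(0.2878))
scene blue 527 (array([592.9, 260.3]), 88.2, 64.6, 1.2) 0.1351
scene rims 743 (array([589.9, 258.4]), 136.8, 101.9, -87.9) xmin 0.5391 blue xmin 0.5504
0.545 [(0.1916, 0.1926), (0.1942, 0.199), (0.2505, 0.251), (0.2526, 0.2537), (0.2549, 0.2563), (0.2588, 0.2632), (0.2647, 0.2676), (0.3159, 0.3209), (0.3227, 0.3243)] blue (np.float64(0.2725), np.float64(0.2725))
0.56 [(0.1961, 0.199), (0.2517, 0.2563), (0.2601, 0.2618), (0.2633, 0.2676), (0.3217, 0.3247)] blue (np.float64(0.2361), np.float64(0.2919))
```

Blue is centred over the joint to within 1 mm, with ends level. I'm lowering it.

Request:
drive_tool(rows=[[0,0,0,-20,0,0,0],[0,0,0,-25,0,0,0],[0,0,0,-25,0,0,0],[0,0,0,-12,0,0,0],[0,0,0,0,0,0,0]])

```text
time_s: 15.87
tcp_pos: [0.5875, 0.2591, 0.016]
ee_rot: [[-0.999, -0.034, -0.006], [-0.034, 0.999, -0.004], [0.006, -0.004, -1.0]]
wrist_force: [0.2, 0.2, -2.4]
gripper_width: 0.76
gripper_force: 30.0
```

Request:
drive_tool(rows=[[0,0,0,-3,0,0,0],[0,0,0,-2,0,0,0],[0,0,0,0,0,0,0],[0,0,0,0,0,0,0]])

```text
time_s: 16.2
tcp_pos: [0.5911, 0.2604, 0.0155]
ee_rot: [[-0.999, -0.033, 0.002], [-0.033, 0.999, 0.001], [-0.002, 0.001, -1.0]]
wrist_force: [-1.2, -0.6, -2.0]
gripper_width: 0.758
gripper_force: 30.0
```

```bash
python3 chk2.py .048
```

```text
[0.59105008 0.26036154 0.01545018] [-1.18245722 -0.60586016 -1.9711105 ]
wrist blue 24038 (array([584.2, 261.5]), 90.2, 68.8, 2.0) 0.0494
wrist rims 5522 (array([570. , 259.4]), 134.5, 61.6, -87.7) xmin 0.5396 blue xmin 0.5395
0.545 [(0.1915, 0.2001), (0.317, 0.3259)] blue (np.float64(0.2272), np.float64(0.2927))
0.56 [(0.1918, 0.2003), (0.3176, 0.326)] blue (np.float64(0.228), np.float64(0.2934))
side blue 566 (array([588.5, 258.2]), 98.5, 72.9, 0.7) 0.0487
side rims 267 (array([586.1, 255. ]), 133.1, 91.9, -88.9) xmin 0.54 blue xmin 0.5402
0.545 [(0.1909, 0.1941)] blue (np.float64(0.2248), np.float64(0.2903))
0.56 [(0.1887, 0.1931)] blue (np.float64(0.2239), np.float64(0.2907))
scene blue 649 (array([587.3, 260.6]), 100.3, 64.9, 1.3) 0.0497
scene rims 545 (array([587.1, 259.1]), 135.8, 101.7, -89.0) xmin 0.5373 blue xmin 0.5402
0.545 [(0.1911, 0.192), (0.1934, 0.1983), (0.2328, 0.234), (0.2481, 0.2503), (0.2545, 0.2568), (0.2589, 0.2612), (0.2653, 0.2666), (0.2906, 0.2917), (0.3172, 0.3245)] blue (np.float64(0.2293), np.float64(0.291))
0.56 [(0.1933, 0.1984), (0.2908, 0.2926), (0.3183, 0.3247)] blue (np.float64(0.2301), np.float64(0.2914))
```

6 mm still to go.

Request:
drive_tool(rows=[[0,0,-1,-2,0,0,0],[0,0,0,-2,0,0,0],[0,0,0,-1.5,0,0,0],[0,0,0,0,0,0,0],[0,0,0,0,0,0,0]])

```text
time_s: 16.77
tcp_pos: [0.5905, 0.2587, 0.0093]
ee_rot: [[-0.999, -0.033, 0.0], [-0.033, 0.999, -0.0], [-0.0, -0.0, -1.0]]
wrist_force: [-1.7, -0.8, 3.8]
gripper_width: 0.762
gripper_force: 30.0
```

Contact. I'll release with a small opening and rise.

Request:
drive_tool(rows=[[87,0,0,0,0,0,0],[87,0,0,0,0,0,0],[87,0,0,0,0,0,0],[87,0,0,0,0,0,0]])

```text
time_s: 17.1
tcp_pos: [0.5905, 0.2589, 0.0084]
ee_rot: [[-0.999, -0.033, 0.0], [-0.033, 0.999, 0.0], [-0.0, 0.0, -1.0]]
wrist_force: [-0.0, 0.2, -0.4]
gripper_width: 0.858
gripper_force: 0.0
```

Request:
drive_tool(rows=[[87,0,0,8,0,0,0],[87,0,0,15,0,0,0],[87,0,0,30,0,0,0],[87,0,0,35,0,0,0],[87,0,0,35,0,0,0]])

```text
time_s: 17.52
tcp_pos: [0.5901, 0.2585, 0.133]
ee_rot: [[-0.999, -0.033, -0.001], [-0.033, 0.999, -0.001], [0.001, -0.001, -1.0]]
wrist_force: [0.8, 0.2, 0.2]
gripper_width: 0.872
gripper_force: 0.0
```

Request:
drive_tool(rows=[[87,0,0,0,0,0,0],[87,0,0,0,0,0,0]])

```text
time_s: 17.68
tcp_pos: [0.5918, 0.2599, 0.1353]
ee_rot: [[-0.999, -0.033, 0.006], [-0.033, 0.999, 0.004], [-0.006, 0.004, -1.0]]
wrist_force: [0.0, 0.8, -0.1]
gripper_width: 0.871
gripper_force: 0.0
```

```bash
python3 chk2.py .043; python3 -c "
from h import *
a=capture('wrist')['frame'];c=capture('scene')['frame'][200:320,200:360]
cv2.imwrite('pics/f.png',np.hstack([cv2.resize(a,(400,300)),cv2.resize(c,(400,300))])[:,:,::-1])"
```

```text
[0.59183249 0.25986586 0.13529502] [ 0.02868167  0.7815297  -0.11992845]
wrist blue 10336 (array([588.4, 259.9]), 99.2, 65.2, 1.7) 0.0433
wrist rims 3842 (array([589.6, 259.9]), 134.5, 101.6, -88.4) xmin 0.5391 blue xmin 0.5399
0.545 [(0.1916, 0.1998), (0.2254, 0.2257), (0.3176, 0.3255)] blue (np.float64(0.2262), np.float64(0.2912))
0.56 [(0.1918, 0.2002), (0.2262, 0.2264), (0.2916, 0.2921), (0.318, 0.3265)] blue (np.float64(0.2269), np.float64(0.2913))
side blue 735 (array([587.7, 257.5]), 98.9, 71.7, -1.0) 0.0426
side rims 363 (array([586.1, 256.9]), 139.5, 99.0, 87.6) xmin 0.5381 blue xmin 0.5398
0.545 [(0.1888, 0.1917), (0.193, 0.1955), (0.3184, 0.3204)] blue (np.float64(0.2225), np.float64(0.2878))
0.56 [(0.1907, 0.1943), (0.3164, 0.3201)] blue (np.float64(0.2232), np.float64(0.2938))
scene blue 986 (array([587.3, 259. ]), 100.2, 65.9, 1.2) 0.0437
scene rims 672 (array([588.1, 258.6]), 136.3, 103.7, -89.2) xmin 0.5368 blue xmin 0.5391
0.545 [(0.191, 0.1955), (0.1968, 0.198), (0.2887, 0.2912), (0.3172, 0.3244)] blue (np.float64(0.2252), np.float64(0.2898))
0.56 [(0.191, 0.1929), (0.1944, 0.1987), (0.289, 0.291), (0.3197, 0.3253)] blue (np.float64(0.2255), np.float64(0.2911))
```

View pics/f.png

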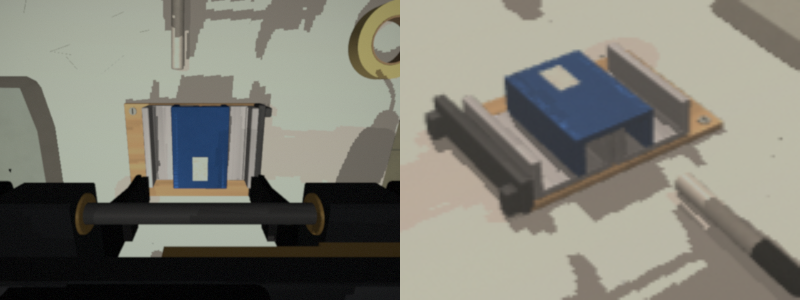

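The picture shows the blue channel seated level at (200,147), one leg in each trough, ends flush and the gripper clear above.

```bash
python3 -c "
from station import *
print(finish_job())"
```

```text
the job is handed in; nothing more can be done
None
```

I packed the loose silver channel snug beside the one in the cradle (gap about 2 mm) and seated the blue channel over the joint with ends level; the job is handed in, but no verdict came back. On the first try the silver channel rode up on the packed one, so I lifted it and set it down again; the packed one moved under about 1 mm.

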